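# Push the label holder behind the rack lip and hold it home

## Task

Fold the half-open cover of the small bench rack up until it stands upright, clear of the label pocket. Then take the label holder out of its black stand, push its tongue down behind the rack's lip into the pocket until it is fully home against the spring clip, and finish while still holding it pressed home, with the cover still upright. Do not disturb the tape roll or the reels.

Things in the scene. Friction and masses are not known exactly. Their poses are not given: they have to be found in the camera images.
- label_rack: Fixed bench rack: grey deck 240 mm wide, 130 mm deep, top 76 mm above the bench; nothing stands on the deck in front of the cover. Origin on the bench under its middle, x to its back, y along its front, z up. An aluminium label channel runs along its front edge, with the label pocket in its middle and a hinged cover above.
- cover (a joint): Hinge angle of the rack's cover: 0 = flat forward over the label pocket, pi/2 = upright, stop at 2.0. It starts about half open (0.6 to 1.0). Stiff hinge (0.09 N m of friction): it stays where it is left. The cover is an aluminium panel 116 mm wide, 55 mm from hinge to free edge, 3 mm thick with a 6 mm bead along the free edge.
- cover_hinge (a point): Middle of the cover's hinge line, 81.5 mm above the bench, 30 mm behind the label pocket's centre. The hinge runs along the rack's y. The axes turn with the cover: -x runs from the hinge to the free edge, y along the hinge.
- cover_edge (a point): Middle of the cover's free edge, 55 mm from the hinge line; same axes as cover_hinge.
- slot_home (a point): Centre of the label pocket's floor, 35 mm above the bench; the rack's axes. The pocket is 8.5 mm in x and 62 mm in y. In front: the aluminium lip, 3 mm thick, straight up to 31 mm above this floor, then flared 6 mm forward up to 41 mm. Behind: the front of the deck, straight up to 31 mm, then sloping 7 mm back up to 41 mm. Ends: black blocks, up to 30 mm.
- clip_plunger (a joint): Travel of the spring clip in the middle of the pocket floor: 0 = up (its top 8 mm above the pocket floor), 0.008 m = pressed flush with the floor. The spring takes 2.4 N to start and 7.2 N when flush, and lifts the holder again if it is let go.
- holder_centre (a point): Centre of the grey plastic label holder's head, to grip: a block 14 mm (x) by 40 mm (y) by 32 mm high, paper label on both sides, front and back alike. Below hangs a tongue 5 mm (x) by 50 mm (y) by 50 mm long. 40 to 85 g, z up. It stands loosely, 26 mm deep, in the slot of a fixed black stand (36 x 84 mm, 34 mm high), foot 8 mm above the bench; pull it straight up.
- holder_foot (a point): Middle of the lower end of the label holder's tongue, 66 mm below holder_centre; the last 4 mm of the tongue are only 3 mm thick. Axes as holder_centre.
- reel: Loose reel of red wire, 60 mm across, 50 mm high, on the bench; origin at the centre of its underside. Leave it alone.
- tape: Loose roll of black tape, 62 mm across, 19 mm high, on the bench; origin at the centre of its underside. Leave it alone.
- solder: Loose solder reel, 64 mm across, 42 mm high, on the rack's deck behind the cover; origin at the centre of its underside. Leave it alone.
Not all that is in view belongs to the job. What is shaped like the part that bears holder_centre but blue is not meant.

How it is judged:
By the outcome, as a careful person would: the job done as asked, in the order asked, and still so for the second after the job is handed in, while the arm keeps its last pose, push and grip.
It also fails if it takes over 64 s, if anything falls off the work surface, if the arm or the gripper's body presses on something with over 40 N, if the wrist force passes 120 N, or if a joint passes its speed limit or range.

## Robot

A 6-joint arm with a two-finger parallel gripper is mounted at the origin on a cart in front of the work surface, level with it; the furniture and walls round the work are solid. World frame = base frame: x ahead of the robot, y to its left, z up, the work surface at z = 0. Lengths are in mm, angles in rad, forces in N, time in s.
With the tool pointing down it reaches from about 350 to 975 mm from the base axis. Payload 7.1 kg.
Tool frame: the origin (TCP) lies on the front face of the gripper's body, between the roots of the fingers; the fingertips stand 80 mm ahead of it and the grasp point (between the pads) lies 61 mm ahead of it; z points along the fingers, y is the line along which they close (so a half turn about z gives the same grasp; the last joint's range is limited). The gripper opens to 88 mm and grips with 3 to 60 N. Pads are 20 mm wide; open, the fingers measure 115 mm over their backs; the gripper's body (75 mm by 178 mm) begins 61 mm behind the grasp point.
Start: joints at [1.111, 0.423, 1.63, -0, 1.089, -0.019], TCP at [266.632, 565.255, 302.675] pointing down, gripper open.
Joint ranges: [-3, 3], [-0.9, 2.11], [0.09, 2.58], [-1.31, 4.45], [0.11, 2.69], [-2.54, 2.54]. Speed limits (rad/s): [2.39, 2.39, 3.01, 3.14, 3.14, 3.14].

## Interface

Orientations are given as a rotation vector (axis times angle).
In Python, from workcell import readout, vision, close_job gives the robot as it stands.
- The arm moves only by the tool servo_tool, never from a script. Its argument "plan" is a list that holds one entry, the list of rows, each a list of 7 numbers: the gripper command: -1 is fully open, 1 is shut, values between are in proportion, then the shift along the world's x, y, z in units of 40 mm (1.0 is 40 mm), then the turn, a rotation vector about the world's x, y, z in units of 5 degrees (1.0 is 5 degrees). A call has 1 to 5 rows; each row shifts and turns the commanded pose from where the row before left it; what a row does not reach is not made up. A row lasts 1/12 s, in which the tool goes at most 41.7 mm and 7.16 degrees, less where a joint would pass 70% of its speed; a pose out of reach is approached as far as the arm can. A call is refused whole if a number of a shift passes 1 or a number of a turn 1, either way. A call with a gripper value outside its range is refused whole. The fingers move at their own pace and stop on an object; the grip force is fixed at half the most. Time passes only in rows, so rows that do not move let the fingers close. It gives the time, the measured TCP pose, the force, the opening and the grip force at its end, in the units of the state.
- readout.get_obs(): the state, without advancing time (a new reading comes with each control period).
- vision.get_image(name): name is "scene" or "top" or "wrist"; returns the picture (480x640x3 uint8, red, green, blue); there is no depth.
- vision.camera_params(name): a dict with "fx", "fy", "cx", "cy" (pixels), "rvec" (rotation vector, rad) and "tvec" (3), from world to camera coordinates, as OpenCV has them; the wrist camera has in their place "hand_eye" (4x4, takes a point from camera to tool coordinates, whose origin is the TCP and whose axes are the flange's). Camera axes: x right, y down, z forward; pixel columns grow to the right and rows downward; lengths in mm; the calibration is good to about 2 mm. A picture is of the moment at which its call begins: read the wrist's pose just before it. camera_params takes no time and is no camera call.
- close_job(): hands the job in; it is judged then, once.
The state is a dict: "t": time; "qpos": joint angles; "qvel": joint speeds; "joint_torque": joint torques, N m; "ee_pos": TCP position; "orientation": TCP orientation; "ft_force": force on the tool from outside, world axes, zero at the start; "moment": the same for the moment, N m; "width": finger opening in mm; "grasp_force": force on a finger pad.
Only numpy, scipy, OpenCV 4.12 (cv2) and the standard library are available. Lean on these libraries where they do the work, as an engineer would, in place of code of your own. Each camera call takes 0.05 s, during which the arm holds its last target. There are 200 camera calls.

## Working session

There is one attempt and no reset: what is moved stays moved. The work goes in short steps, Python scripts to look and compute and a tool call to move; the robot and the scene stay as the last step left them, time stands still between calls to the robot, and variables do not carry over. Pictures are saved under pics/ and viewed, at most 10 in all, crops included, and the job is handed in when it is done.

Besides the shell and the picture viewer there is one more tool, called after "Call:" by a JSON object that holds its "name" and its "arguments". servo_tool: Moves the arm, as the interface text tells. Its arguments: {"type":"object","properties":{"plan":{"type":"array"}},"required":["plan"]}

```bash
mkdir -p pics; python3 - <<'E'
from workcell import readout, vision
import cv2
o=readout.get_obs();print(o)
for n in ("scene","top"):
    cv2.imwrite(f"pics/{n}0.png",vision.get_image(n)[:,:,::-1]); print(n,vision.camera_params(n))
print(vision.camera_params("wrist"))
E
```

```text
{'t': 0.0, 'qpos': array([ 1.11101789e+00,  4.23880366e-01,  1.63068490e+00, -8.04085590e-06,
        1.08858397e+00, -1.90139856e-02]), 'qvel': array([ 2.04030050e-03, -3.66228870e-04,  6.71317528e-05, -8.63014275e-04,
        2.33224901e-06,  4.69282087e-04]), 'joint_torque': array([-1.04837833e-03, -5.44618750e+01, -2.73665911e+01,  6.42639748e-02,
        2.28915538e-02, -9.56935173e-05]), 'ee_pos': array([266.43934602, 564.88665034, 301.87892141]), 'orientation': array([-6.86675300e-01, -3.06525697e+00,  2.37771883e-03]), 'ft_force': array([-0.45908815,  0.51312495,  0.11256146]), 'moment': array([ 0.02995502, -0.09367029,  0.03773388]), 'grasp_force': 0.0, 'width': 87.7593613038169}
scene {'fx': 573.8540736821776, 'fy': 573.8540736821776, 'cx': 322.2832600122777, 'cy': 233.93261203020114, 'rvec': array([ 2.05778288, -0.51484076,  0.27385036]), 'tvec': array([-498.77395658,  171.92586714,  978.42972743])}
top {'fx': 613.6821451429342, 'fy': 613.6821451429342, 'cx': 322.87392380909, 'cy': 230.98099044210747, 'rvec': array([ 2.2219037 , -2.16351139,  0.09046784]), 'tvec': array([ -82.41975859,  536.22915756, 1449.22726051])}
{'fx': 355.13371744969106, 'fy': 355.13371744969106, 'cx': 318.8811104314646, 'cy': 233.48944981370425, 'hand_eye': array([[ 1.33939440e-03, -9.59885486e-01, -2.80389122e-01,
         7.72432699e+01],
       [ 9.99999102e-01,  1.29977190e-03,  3.27263080e-04,
        -1.18842441e+00],
       [ 5.03068215e-05, -2.80389308e-01,  9.59886365e-01,
        -8.27060513e+01],
       [ 0.00000000e+00,  0.00000000e+00,  0.00000000e+00,
         1.00000000e+00]])}
```

View pics/scene0.png

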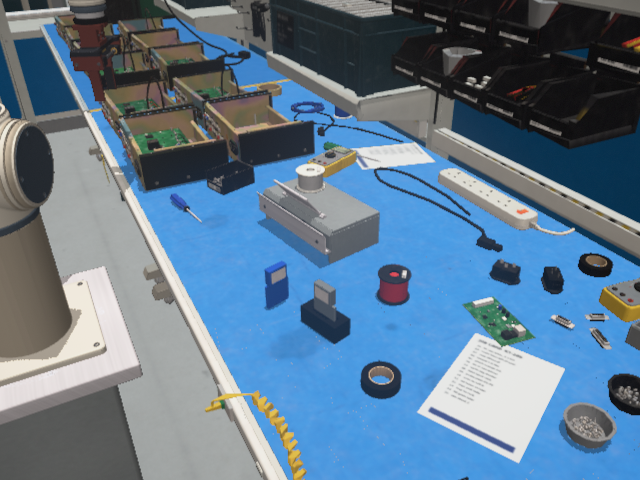

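View pics/top0.png

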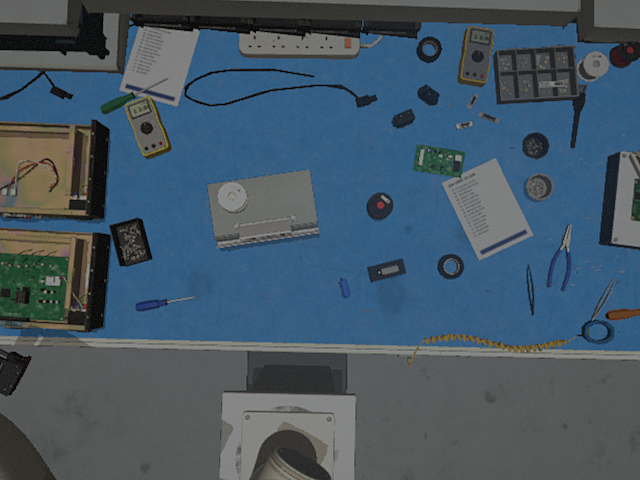

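The scene view shows the rack around (320,210), the grey holder in its stand at (325,305), the blue decoy at (277,285), the reel at (394,284) and the tape at (381,378). In the top view the rack is at (263,210), the stand at (386,270), the reel at (379,206) and the tape at (450,266).

```bash
cat > h.py <<'E'
import numpy as np, cv2
from scipy.spatial.transform import Rotation as R
from workcell import readout, vision
def cam(name,obs=None):
    p=vision.camera_params(name); K=np.array([[p['fx'],0,p['cx']],[0,p['fy'],p['cy']],[0,0,1]])
    if name=='wrist':
        T=np.eye(4);T[:3,:3]=R.from_rotvec(obs['orientation']).as_matrix();T[:3,3]=obs['ee_pos']
        M=np.linalg.inv(T@p['hand_eye'])
    else:
        M=np.eye(4);M[:3,:3]=R.from_rotvec(p['rvec']).as_matrix();M[:3,3]=p['tvec']
    return K,M
def onz(KM,uv,z):
    K,M=KM; d=M[:3,:3].T@np.linalg.inv(K)@[*uv,1]; c=-M[:3,:3].T@M[:3,3]
    return c+d*(z-c[2])/d[2]
def proj(KM,P):
    K,M=KM; q=K@(M[:3,:3]@np.array(P,float)+M[:3,3]); return q[:2]/q[2]
E
python3 - <<'E'
from h import *
t=cam('top')
f=lambda n,uv,z:print(n,onz(t,uv,z).round(0))
f('rack BL',(208,184),76);f('rack BR',(311,169),76);f('front R',(319,230),72);f('front L',(216,246),72)
f('holder',(389,268),90);f('stand',(386,270),34);f('reel',(379,206),50);f('tape',(450,266),19);f('blue',(345,288),70);f('solder',(232,197),118)
s=vision.get_image('scene');a=cv2.resize(s[155:265,250:390],None,fx=4,fy=4,interpolation=3)
b=vision.get_image('top');b=cv2.resize(b[160:310,200:420],None,fx=2.6,fy=2.6,interpolation=3)
cv2.imwrite('pics/c1.png',a[:,:,::-1])
E
```

```text
rack BL [636. 200.  76.]
rack BR [677. -36.  76.]
front R [537. -58.  72.]
front L [493. 177.  72.]
holder [ 453. -220.   90.]
stand [ 449. -219.   34.]
reel [ 599. -198.   50.]
tape [ 463. -374.   19.]
blue [ 405. -122.   70.]
solder [602. 138. 118.]
```

View pics/c1.png

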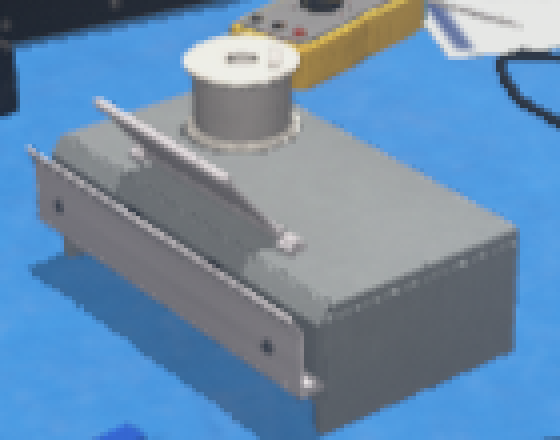

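The enlarged crop shows the cover leaning forward at about half open, with the solder reel behind it and clear deck in front. Next I move over the rack for a close look, with the fingers shut.

Call:
{"name": "servo_tool", "arguments": {"plan": [[[1, 0.4, -0.85, 0, 0, 0, -0.72], [1, 0.4, -0.85, 0, 0, 0, -0.72], [1, 0.4, -0.85, 0, 0, 0, -0.72], [1, 0.4, -0.85, 0, 0, 0, -0.72], [1, 0.4, -0.85, 0, 0, 0, -0.72]]]}}

```text
t: 0.62
ee_pos: [346.9, 393.7, 302.6]
orientation: [1.162, 2.919, -0.0]
ft_force: [1.3, 0.0, 0.2]
width: 58.0
grasp_force: 0.0
```

Call:
{"name": "servo_tool", "arguments": {"plan": [[[1, 0.4, -0.85, 0, 0, 0, -0.72], [1, 0.4, -0.85, 0, 0, 0, -0.72], [1, 0.4, -0.85, 0, 0, 0, -0.72], [1, 0.4, -0.85, 0, 0, 0, -0.72], [1, 0.4, -0.85, 0, 0, 0, -0.72]]]}}

```text
t: 1.03
ee_pos: [427.0, 223.5, 302.8]
orientation: [1.604, 2.701, 0.0]
ft_force: [0.5, -0.3, 0.2]
width: 24.6
grasp_force: 0.0
```

Call:
{"name": "servo_tool", "arguments": {"plan": [[[1, 0.3, -0.85, 0, 0, 0, -0.72], [1, 0.3, -0.85, 0, 0, 0, -0.72], [1, 0.3, -0.85, 0, 0, 0, -0.72], [1, 0.3, -0.85, 0, 0, 0, -0.72], [1, 0, 0, 0, 0, 0, 0]]]}}

```text
t: 1.45
ee_pos: [476.2, 84.8, 302.8]
orientation: [1.935, 2.473, -0.0]
ft_force: [0.4, -0.7, -0.6]
width: 0.3
grasp_force: 0.0
```

```bash
python3 - <<'E'
from h import *
o=readout.get_obs();print(o['t'],o['ee_pos'],o['orientation'])
np.save('o1.npy',[o['ee_pos'],o['orientation']])
cv2.imwrite('pics/w1.png',vision.get_image('wrist')[:,:,::-1])
E
```

```text
1.45 [476.19531456  84.78120109 302.84269889] [ 1.93489789e+00  2.47286208e+00 -4.18061017e-04]
```

View pics/w1.png

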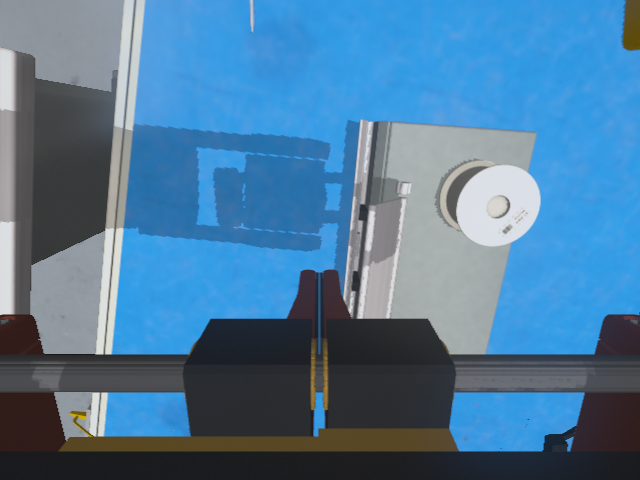

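The wrist view shows the rack with its deck corners at (376,122) and (536,132), the lip line running (362,122) to (347,318), the hinge's left end at (404,187), the dark pocket end blocks at (362,212) and (355,281), and the solder at (497,205).

```bash
python3 - <<'E'
from h import *
a=np.load('o1.npy');o=dict(ee_pos=a[0],orientation=a[1])
W=cam('wrist',o)
f=lambda n,uv,z:print(n,onz(W,uv,z).round(1))
f('deckBL',(536,132),76);f('deckR@bottom',(490,352),76);f('lipfrontL',(362,122),76);f('lipfrontR',(347,318),76)
f('hingeL',(404,187),82);f('blk1',(362,212),65);f('blk2',(355,281),65);f('solder',(497,205),118)
f('deckFL',(376,122),76)
# stand yaw and scene views
im=vision.get_image('top')
cv2.imwrite('pics/t2.png',cv2.resize(im[230:305,325:425],None,fx=7,fy=7,interpolation=2)[:,:,::-1])
E
```

```text
deckBL [634.1 200.4  76. ]
deckR@bottom [676.3  -8.6  76. ]
lipfrontL [490.4 172.9  76. ]
lipfrontR [526.5  -6.4  76. ]
hingeL [539.4 130.1  82. ]
blk1 [513.5  97.   65. ]
blk2 [525.8  28.8  65. ]
solder [603.1 137.6 118. ]
deckFL [501.7 175.7  76. ]
```

View pics/t2.png

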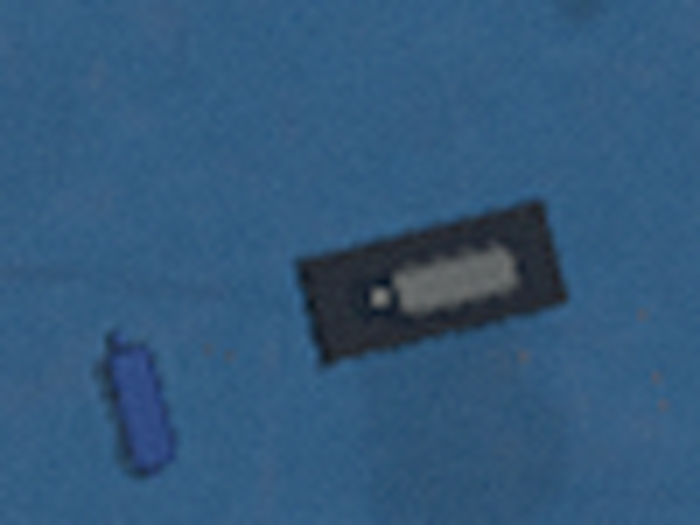

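The top crop shows the stand's corners at about (368,267), (403,258), (371,282) and (406,273) in full-image pixels, with the holder head at (390,270). Its yaw is close to the rack's. Now I go down in front of the cover.

Call:
{"name": "servo_tool", "arguments": {"plan": [[[1, 0, -0.37, -0.6, 0, 0, -0.34], [1, 0, -0.37, -0.6, 0, 0, -0.34], [1, 0, 0, -0.9, 0, 0, 0], [1, 0, 0, -0.9, 0, 0, 0], [1, 0, 0, 0, 0, 0, 0]]]}}

```text
t: 1.97
ee_pos: [470.8, 60.3, 177.4]
orientation: [-1.992, -2.419, 0.012]
ft_force: [-1.9, -0.4, 0.0]
width: 0.5
grasp_force: 0.0
```

Call:
{"name": "servo_tool", "arguments": {"plan": [[[1, 0.25, 0.05, 0, 0, 0, 0], [1, 0.25, 0.05, 0, 0, 0, 0], [1, 0, 0, 0, 0, 0, 0]]]}}

```text
t: 2.22
ee_pos: [498.7, 64.9, 185.3]
orientation: [1.995, 2.421, 0.008]
ft_force: [0.8, 0.3, -0.1]
width: 0.3
grasp_force: 0.0
```

```bash
python3 - <<'E'
from h import *
c=cam('scene');im=vision.get_image('scene')
cv2.imwrite('pics/s2.png',cv2.resize(im[120:265,230:400],None,fx=4,fy=4,interpolation=2)[:,:,::-1])
o=readout.get_obs();print(o['ee_pos'],o['ft_force'],o['moment'],o['orientation'])
E
```

```text
[497.5511295   64.59616269 185.09662003] [0.26370072 0.5490736  0.20358939] [-0.0503116   0.04006592  0.00013105] [1.99566756 2.42117245 0.00646061]
```

View pics/s2.png

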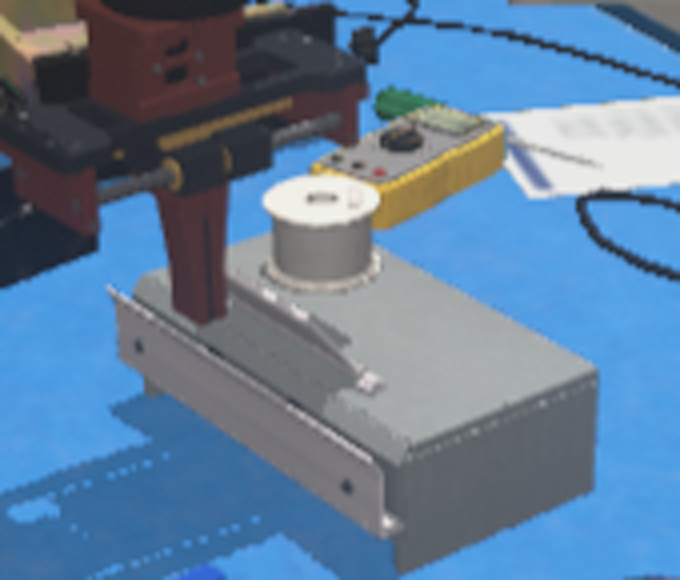

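The fingers stand just in front of the raised cover, between it and the lip, with nothing touched yet. Pushing back.

Call:
{"name": "servo_tool", "arguments": {"plan": [[[1, 0.2, 0.037, 0, 0, 0, 0], [1, 0.2, 0.037, 0, 0, 0, 0], [1, 0.2, 0.037, 0, 0, 0, 0], [1, 0, 0, 0, 0, 0, 0]]]}}

```text
t: 2.6
ee_pos: [520.1, 68.4, 183.6]
orientation: [1.999, 2.422, 0.002]
ft_force: [0.1, 0.9, 0.6]
width: 0.5
grasp_force: 0.2
```

Call:
{"name": "servo_tool", "arguments": {"plan": [[[1, 0.1, 0.02, 0, 0, 0, 0], [1, 0.1, 0.02, 0, 0, 0, 0], [1, 0, 0, 0, 0, 0, 0], [1, 0, 0, 0, 0, 0, 0]]]}}

```text
t: 2.93
ee_pos: [527.2, 69.7, 182.8]
orientation: [1.999, 2.422, 0.001]
ft_force: [-0.6, 0.6, 0.5]
width: 0.2
grasp_force: 0.0
```

```bash
python3 - <<'E'
from h import *
im=vision.get_image('scene')
cv2.imwrite('pics/s3.png',cv2.resize(im[140:260,250:390],None,fx=5,fy=5,interpolation=2)[:,:,::-1])
o=readout.get_obs();print(o['ee_pos'],o['ft_force'],o['moment'])
E
```

```text
[527.03346651  69.72324024 182.72042655] [ 0.50979455  0.21039084 -0.32739494] [-0.02160669  0.02821466  0.0166293 ]
```

View pics/s3.png

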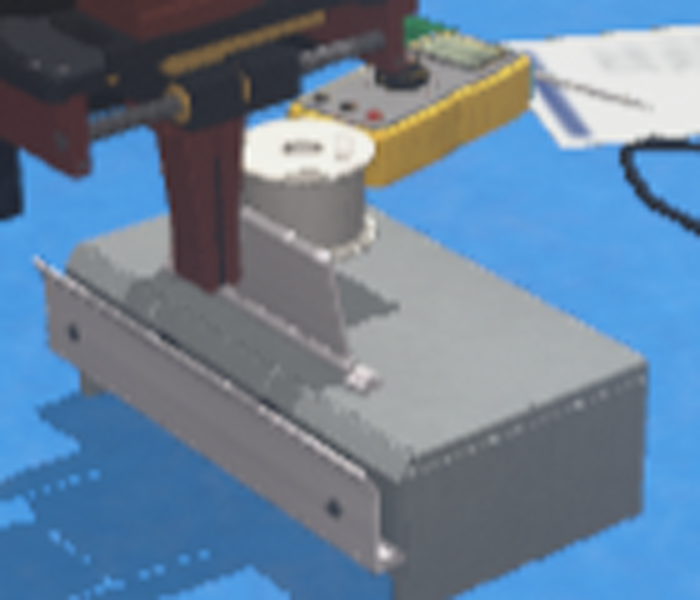

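The cover is now nearly upright: its right hinge end is at full-image (322,215.6) and the free corner at (316.6,191.4). I'll work out the angle.

```bash
python3 - <<'E'
from h import *
c=cam('scene');x=np.array([.983,.183,0]);y=np.array([-.183,.983,0])
h=np.array([549.5,69,81.5])-58*y
print('hinge',proj(c,h).round(1))
for t in np.arange(1.1,1.9,.1): print(round(t,1),(proj(c,h+55*(-np.cos(t)*x+np.sin(t)*np.array([0,0,1])))-proj(c,h)).round(1))
print('meas',316.6-322,191.4-215.6)
# stand geometry
t=cam('top')
P=[onz(t,(325+u/7-.5,230+v/7-.5),34)[:2] for u,v in((298,262),(543,202),(567,298),(327,362))];P=np.array(P);print(P.round(1),P.mean(0))
for a,b in((1,0),(2,3)): d=P[b]-P[a];print(np.hypot(*d),np.degrees(np.arctan2(-d[0],d[1])))
print('head top',[onz(t,(325+u/7-.5,230+v/7-.5),90).round(1) for u,v in((393,270),(512,245),(520,285),(402,312))])
E
```

```text
hinge [317.7 213. ]
1.1 [-10.5 -18. ]
1.2 [ -8.5 -19.7]
1.3 [ -6.4 -21.3]
1.4 [ -4.2 -22.6]
1.5 [ -2.  -23.7]
1.6 [  0.2 -24.6]
1.7 [  2.3 -25.1]
1.8 [  4.5 -25.5]
meas -5.399999999999977 -24.19999999999999
[[ 455.  -174.5]
 [ 477.4 -256.9]
 [ 445.2 -265.6]
 [ 421.6 -185. ]] [ 449.81426867 -220.46771487]
85.41407056068437 15.212764005007601
83.99376147810285 16.33393793118032
head top [array([ 452.5, -200.5,   90. ]), array([ 461.6, -239. ,   90. ]), array([ 448.7, -241.9,   90. ]), array([ 439. , -203.7,   90. ])]
```

Call:
{"name": "servo_tool", "arguments": {"plan": [[[1, 0.11, 0.02, 0, 0, 0, 0], [1, 0.11, 0.02, 0, 0, 0, 0], [1, 0, 0, 0, 0, 0, 0], [1, 0, 0, 0, 0, 0, 0]]]}}

```text
t: 3.32
ee_pos: [536.0, 71.4, 182.7]
orientation: [1.999, 2.423, 0.001]
ft_force: [0.2, -0.5, -0.1]
width: 0.5
grasp_force: 0.0
```

Call:
{"name": "servo_tool", "arguments": {"plan": [[[1, -0.5, -0.09, 0, 0, 0, 0], [1, -0.5, -0.09, 0, 0, 0, 0], [1, 0, 0, 0.8, 0, 0, 0], [-1, 0, 0, 0.8, 0, 0, 0], [-1, 0, -0.5, 0, 0, 0, 0]]]}}

```text
t: 3.73
ee_pos: [498.2, 45.7, 251.6]
orientation: [1.993, 2.42, 0.01]
ft_force: [0.8, -1.0, 0.4]
width: 10.4
grasp_force: 0.0
```

Call:
{"name": "servo_tool", "arguments": {"plan": [[[-1, -0.1, -0.9, 0, 0, 0, 0.25], [-1, -0.1, -0.9, 0, 0, 0, 0.25], [-1, -0.1, -0.9, 0, 0, 0, 0.25], [-1, -0.1, -0.9, 0, 0, 0, 0.25], [-1, -0.1, -0.9, 0, 0, 0, 0]]]}}

```text
t: 4.15
ee_pos: [475.2, -137.6, 246.9]
orientation: [1.889, 2.509, 0.001]
ft_force: [0.1, 0.4, 0.3]
width: 43.7
grasp_force: 0.0
```

Call:
{"name": "servo_tool", "arguments": {"plan": [[[-1, -0.1, -0.7, 0, 0, 0, 0], [-1, -0.1, -0.7, 0, 0, 0, 0], [-1, 0, 0, 0, 0, 0, 0], [-1, 0, 0, 0, 0, 0, 0]]]}}

```text
t: 4.48
ee_pos: [467.3, -193.1, 246.7]
orientation: [1.895, 2.505, 0.0]
ft_force: [0.4, 0.0, -0.3]
width: 70.4
grasp_force: 0.0
```

```bash
python3 - <<'E'
from h import *
o=readout.get_obs();print(o['t'],o['ee_pos'],o['orientation'])
np.save('o2.npy',[o['ee_pos'],o['orientation']])
w=vision.get_image('wrist');s=vision.get_image('scene')
s=cv2.resize(s[140:260,250:390],None,fx=2.5,fy=2.5,interpolation=2)
im=np.zeros((540,800,3),np.uint8);im[:480,:450]=w[:,95:545];im[:300,450:]=s
cv2.imwrite('pics/w3.png',im[:,:,::-1])
E
```

```text
4.4833 [ 467.34021758 -193.07482376  246.69077303] [1.89524695e+00 2.50482129e+00 4.13962390e-04]
```

View pics/w3.png

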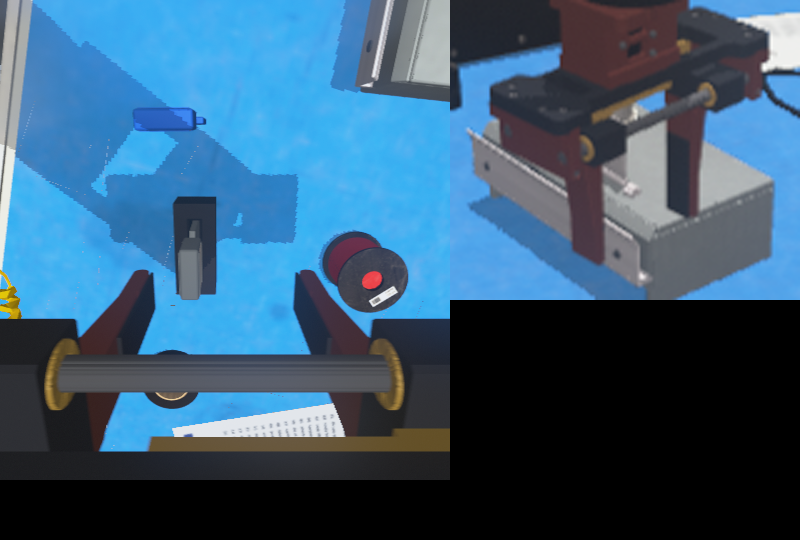

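The wrist view (columns offset by 95) shows the stand at (289,246), aligned with the tool, and the head's top face centred near (285.5,270). The scene inset is hidden by the gripper, so I'll check the cover later.

```bash
python3 - <<'E'
from h import *
a=np.load('o2.npy');o=dict(ee_pos=a[0],orientation=a[1]);W=cam('wrist',o)
print('head',onz(W,(285.5,270),90).round(1),'stand',[onz(W,(95+u,v),34).round(1) for u,v in((174,197),(216,197),(213,294),(175,294))])
y=2*np.degrees(np.arctan2(a[1][1],a[1][0]))-90;print('tool y deg',y)
E
```

```text
head [ 449.1 -220.4   90. ] stand [array([ 420.2, -183.7,   34. ]), array([ 454.2, -174.1,   34. ]), array([ 475.5, -261.1,   34. ]), array([ 442.1, -270.5,   34. ])]
tool y deg 15.774816436473785
```

Call:
{"name": "servo_tool", "arguments": {"plan": [[[-1, -0.22, -0.345, 0, 0, 0, 0], [-1, -0.22, -0.345, 0, 0, 0, 0], [-1, 0, 0, -0.9, 0, 0, 0], [-1, 0, 0, -0.9, 0, 0, 0], [-1, 0, 0, -0.9, 0, 0, 0]]]}}

```text
t: 5.0
ee_pos: [450.6, -218.6, 138.3]
orientation: [1.888, 2.507, 0.001]
ft_force: [1.0, -0.7, -0.8]
width: 87.7
grasp_force: 0.0
```

Call:
{"name": "servo_tool", "arguments": {"plan": [[[-1, 0, 0, 0, 0, 0, 0], [-1, 0, 0, 0, 0, 0, 0], [1, 0, 0, 0, 0, 0, 0], [1, 0, 0, 0, 0, 0, 0], [1, 0, 0, 0, 0, 0, 0]]]}}

```text
t: 5.42
ee_pos: [451.1, -219.8, 140.9]
orientation: [1.889, 2.505, 0.001]
ft_force: [-0.0, -0.1, -0.7]
width: 71.1
grasp_force: 0.0
```

Call:
{"name": "servo_tool", "arguments": {"plan": [[[1, 0, 0, 0, 0, 0, 0], [1, 0, 0, 0, 0, 0, 0], [1, 0, 0, 0, 0, 0, 0], [1, 0, 0, 0, 0, 0, 0], [1, 0, 0, 0, 0, 0, 0]]]}}

```text
t: 5.83
ee_pos: [449.8, -219.6, 138.9]
orientation: [1.892, 2.508, 0.0]
ft_force: [0.2, -0.5, -0.2]
width: 38.1
grasp_force: 0.0
```

Call:
{"name": "servo_tool", "arguments": {"plan": [[[1, 0, 0, 0, 0, 0, 0], [1, 0, 0, 0, 0, 0, 0], [1, 0, 0, 0, 0, 0, 0], [1, 0, 0, 0, 0, 0, 0], [1, 0, 0, 0, 0, 0, 0]]]}}

```text
t: 6.25
ee_pos: [449.8, -219.5, 138.6]
orientation: [-1.892, -2.508, 0.0]
ft_force: [0.8, 0.2, 0.1]
width: 13.9
grasp_force: 30.0
```

Gripped: 13.9 mm opening, 30 N. I'll lift straight up, carry it over the pocket and look.

Call:
{"name": "servo_tool", "arguments": {"plan": [[[1, 0, 0, 0.3, 0, 0, 0], [1, 0, 0, 0.5, 0, 0, 0], [1, 0, 0, 0.6, 0, 0, 0], [1, 0, 0, 0.6, 0, 0, 0], [1, 0, 0, 0.35, 0, 0, 0]]]}}

```text
t: 6.67
ee_pos: [450.3, -219.8, 234.7]
orientation: [1.891, 2.507, 0.001]
ft_force: [0.2, -0.5, -1.3]
width: 14.2
grasp_force: 30.0
```

Call:
{"name": "servo_tool", "arguments": {"plan": [[[1, 0.1, 0.4, 0, 0, 0, 0], [1, 0.227, 0.87, 0, 0, 0, 0], [1, 0.227, 0.87, 0, 0, 0, -0.25], [1, 0.227, 0.87, 0, 0, 0, -0.25], [1, 0.227, 0.87, 0, 0, 0, -0.25]]]}}

```text
t: 7.08
ee_pos: [490.1, -62.9, 232.7]
orientation: [1.975, 2.443, 0.0]
ft_force: [0.8, 1.1, -1.3]
width: 14.0
grasp_force: 30.0
```

Call:
{"name": "servo_tool", "arguments": {"plan": [[[1, 0.227, 0.87, 0, 0, 0, -0.31], [1, 0.227, 0.87, 0, 0, 0, 0], [1, 0.227, 0.87, 0, 0, 0, 0], [1, 0.12, 0.48, 0, 0, 0, 0], [1, 0, 0, 0, 0, 0, 0]]]}}

```text
t: 7.5
ee_pos: [523.0, 62.6, 232.7]
orientation: [2.001, 2.421, 0.002]
ft_force: [-0.3, 0.3, -1.0]
width: 13.8
grasp_force: 30.0
```

Call:
{"name": "servo_tool", "arguments": {"plan": [[[1, 0, 0, 0, 0, 0, 0], [1, 0, 0, 0, 0, 0, 0], [1, 0, 0, 0, 0, 0, 0]]]}}

```text
t: 7.75
ee_pos: [521.7, 58.2, 232.5]
orientation: [-2.007, -2.416, 0.001]
ft_force: [-0.6, -0.0, -0.5]
width: 14.0
grasp_force: 30.0
```

```bash
python3 - <<'E'
from h import *
o=readout.get_obs();print(o['t'],o['ee_pos'],o['orientation'],o['grasp_force'],o['width'])
np.save('o3.npy',[o['ee_pos'],o['orientation']])
w=vision.get_image('wrist');s=vision.get_image('scene')
im=np.zeros((600,800,3),np.uint8)
im[:600,:500]=cv2.resize(w[120:320,230:397],(500,600),interpolation=2);im[:375,500:]=cv2.resize(s[130:255,270:370],(300,375),interpolation=2)
cv2.imwrite('pics/w4.png',im[:,:,::-1])
E
```

```text
7.75 [521.73941972  58.21165726 232.51652789] [-2.00698276e+00 -2.41644692e+00  1.00224556e-03] 29.999744296073914 13.976930095064937
```

View pics/w4.png

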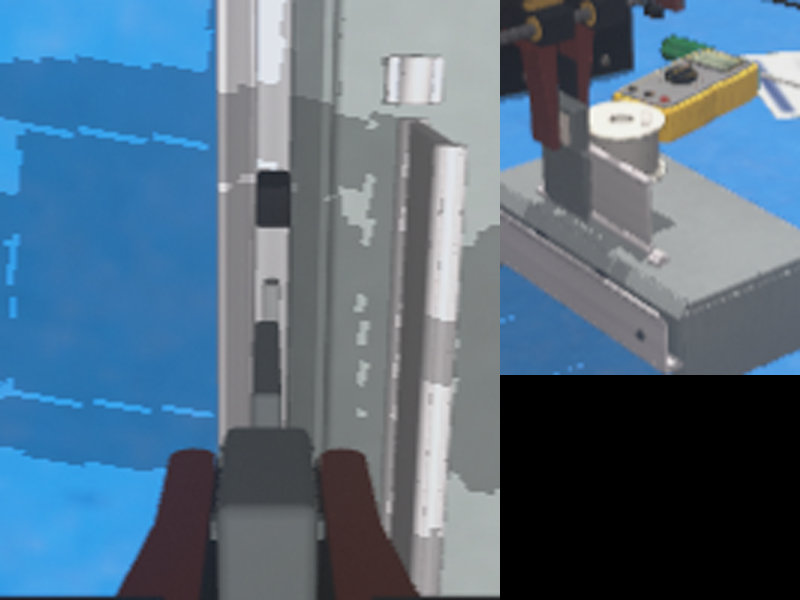

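The wrist crop shows the left pocket block (crop U 257–290, V 171–227), the clip at (272,290), the tongue foot's left end at (266,322), the hinge tab at (413,80) and the cover bead at (449,147). In the scene inset the cover stands upright.

```bash
python3 - <<'E'
from h import *
a=np.load('o3.npy');o=dict(ee_pos=a[0],orientation=a[1]);W=cam('wrist',o)
fu=lambda U,V:(230+U/2.994,120+V/3)
yw=np.radians(10.4);X=np.array([np.cos(yw),np.sin(yw)]);Y=np.array([-X[1],X[0]])
def f(n,U,V,z):
    p=onz(W,fu(U,V),z)[:2]; print(n,p.round(1),'xr %.1f yr %.1f'%(p@X,p@Y))
f('blk front-left',273.5,171,65);f('blk inner end',273.5,227,65)
f('foot L end',266.5,322,102);f('clip',272,285,43)
f('hinge tab top',413,80,84);f('lip outer far',217,20,76);f('lip outer near',219,420,76);f('deck edge far',337,20,76);f('deck edge near',333,420,76)
print('tcp',a[0][:2]@X,a[0][:2]@Y,'tool y deg',2*np.degrees(np.arctan2(a[1][1],a[1][0]))-90)
# cover angle
hx,ly=a[0][:2]@X,0
for th in (1.4,1.5,1.57,1.65,1.75):
    # left end of the edge, hinge xr=pocket+30
    for P in(524.5,):
        e=np.array([P+30-55*np.cos(th),-37+58]);w=e[0]*X+e[1]*Y
        q=proj(W,[*w,81.5+55*np.sin(th)]);print(th,((q-[230,120])*3).round(0))
w=(554.5)*X+21*Y;print('hinge',((proj(W,[*w,81.5])-[230,120])*3).round(0))
E
```

```text
blk front-left [514.3 101.9] xr 524.2 yr 7.4
blk inner end [516.8  88.9] xr 524.3 yr -5.8
foot L end [517.6  75.6] xr 522.8 yr -19.1
clip [520.1  69.9] xr 524.2 yr -25.2
hinge tab top [539.2 128.5] xr 553.5 yr 29.1
lip outer far [496.  132.8] xr 511.8 yr 41.1
lip outer near [512.2  42.6] xr 511.5 yr -50.6
deck edge far [521.4 137.6] xr 537.7 yr 41.2
deck edge near [539.1  47.7] xr 538.8 yr -50.4
tcp 523.6763270517515 -36.928628742320456 tool y deg -349.42273146558324
1.4 [402. 144.]
1.5 [436. 144.]
1.57 [459. 145.]
1.65 [485. 145.]
1.75 [517. 144.]
hinge [415. 118.]
```

```bash
python3 - <<'E'
from h import *
a=np.load('o3.npy');o=dict(ee_pos=a[0],orientation=a[1]);W=cam('wrist',o)
yw=np.radians(10.4);X=np.array([np.cos(yw),np.sin(yw)]);Y=np.array([-X[1],X[0]])
for n,x,y,z in (('foot',523.7,-12,102),('shoulder',523.7,-12,152),('sh in',523.7,-17,152),('head top',523.7,-17,184),('tip',523.7,-37,152),('clip mid',524.3,-36.8,43),('clipL+12',524.3,-24.8,43),('block in',524.3,-5.8,65)):
    print(n,((proj(W,[*(x*X+y*Y),z])-[230,120])*3).round(0))
E
```

```text
foot [272. 289.]
shoulder [273. 362.]
sh in [273. 391.]
head top [274. 470.]
tip [272. 504.]
clip mid [273. 328.]
clipL+12 [273. 284.]
block in [274. 227.]
```

The holder sits about 5 mm to the right of nominal and 1.2 mm forward. I correct for that and lower it into the mouth.

Call:
{"name": "servo_tool", "arguments": {"plan": [[[1, 0.012, 0.104, 0, 0, 0, 0], [1, 0, 0, -0.3, 0, 0, 0], [1, 0, 0, -0.3, 0, 0, 0], [1, 0, 0, -0.2, 0, 0, 0], [1, 0, 0, 0, 0, 0, 0]]]}}

```text
t: 8.27
ee_pos: [521.8, 63.1, 199.2]
orientation: [-2.005, -2.416, 0.003]
ft_force: [0.1, 0.2, -1.0]
width: 13.9
grasp_force: 30.0
```

Call:
{"name": "servo_tool", "arguments": {"plan": [[[1, 0, 0, -0.15, 0, 0, 0], [1, 0, 0, -0.15, 0, 0, 0], [1, 0, 0, 0, 0, 0, 0], [1, 0, 0, 0, 0, 0, 0]]]}}

```text
t: 8.6
ee_pos: [522.7, 63.5, 188.5]
orientation: [-2.006, -2.418, 0.0]
ft_force: [0.0, -0.8, 0.2]
width: 13.9
grasp_force: 30.0
```

Call:
{"name": "servo_tool", "arguments": {"plan": [[[1, 0, 0, -0.12, 0, 0, 0], [1, 0, 0, -0.12, 0, 0, 0], [1, 0, 0, -0.1, 0, 0, 0], [1, 0, 0, 0, 0, 0, 0], [1, 0, 0, 0, 0, 0, 0]]]}}

```text
t: 9.02
ee_pos: [522.7, 63.5, 174.8]
orientation: [-2.006, -2.418, 0.0]
ft_force: [-0.3, 0.3, -0.1]
width: 13.5
grasp_force: 30.0
```

Call:
{"name": "servo_tool", "arguments": {"plan": [[[1, 0, 0, -0.07, 0, 0, 0], [1, 0, 0, -0.07, 0, 0, 0], [1, 0, 0, 0, 0, 0, 0], [1, 0, 0, 0, 0, 0, 0]]]}}

```text
t: 9.35
ee_pos: [522.9, 63.5, 169.6]
orientation: [2.006, 2.418, 0.001]
ft_force: [-1.6, -0.4, 2.7]
width: 13.5
grasp_force: 30.0
```

Clip contact shows as +3.3 N relative to carrying, at the expected height. Pressing on.

Call:
{"name": "servo_tool", "arguments": {"plan": [[[1, 0, 0, -0.07, 0, 0, 0], [1, 0, 0, 0, 0, 0, 0], [1, 0, 0, -0.05, 0, 0, 0], [1, 0, 0, 0, 0, 0, 0], [1, 0, 0, 0, 0, 0, 0]]]}}

```text
t: 9.77
ee_pos: [523.0, 63.5, 165.5]
orientation: [2.005, 2.417, 0.001]
ft_force: [-2.3, 0.2, 10.2]
width: 13.8
grasp_force: 30.0
```

Call:
{"name": "servo_tool", "arguments": {"plan": [[[1, 0, 0, -0.04, 0, 0, 0], [1, 0, 0, 0, 0, 0, 0], [1, 0, 0, 0, 0, 0, 0]]]}}

```text
t: 10.02
ee_pos: [523.1, 63.5, 165.3]
orientation: [2.005, 2.417, 0.001]
ft_force: [-6.9, -0.8, 27.7]
width: 13.7
grasp_force: 30.0
```

Call:
{"name": "servo_tool", "arguments": {"plan": [[[1, 0, 0, 0.012, 0, 0, 0], [1, 0, 0, 0, 0, 0, 0], [1, 0, 0, 0, 0, 0, 0], [1, 0, 0, 0, 0, 0, 0]]]}}

```text
t: 10.35
ee_pos: [523.1, 63.5, 165.4]
orientation: [2.005, 2.417, 0.001]
ft_force: [-5.7, -0.0, 22.2]
width: 13.9
grasp_force: 30.0
```

```bash
python3 - <<'E'
from h import *
o=readout.get_obs();print(o['ee_pos'],o['ft_force'],o['moment'])
w=vision.get_image('wrist');s=vision.get_image('scene')
im=np.zeros((600,800,3),np.uint8)
im[:,:500]=cv2.resize(w[120:320,230:397],(500,600),interpolation=2);im[:375,500:]=cv2.resize(s[140:265,270:370],(300,375),interpolation=2)
cv2.imwrite('pics/w5.png',im[:,:,::-1])
yw=np.radians(10.4);X=np.array([np.cos(yw),np.sin(yw)]);Y=np.array([-X[1],X[0]]);W=cam('wrist',o)
for th in (1.4,1.5,1.57,1.65):
    print(th,((proj(W,[*((554.3-55*np.cos(th))*X+21*Y),81.5+55*np.sin(th)])-[230,120])*3).round(0))
E
```

```text
[523.06629889  63.51216334 165.3609866 ] [-5.66673313e+00 -9.25715923e-03  2.21569937e+01] [-0.2036156   1.21110489 -0.07869205]
1.4 [453. 256.]
1.5 [505. 257.]
1.57 [542. 258.]
1.65 [582. 258.]
```

View pics/w5.png

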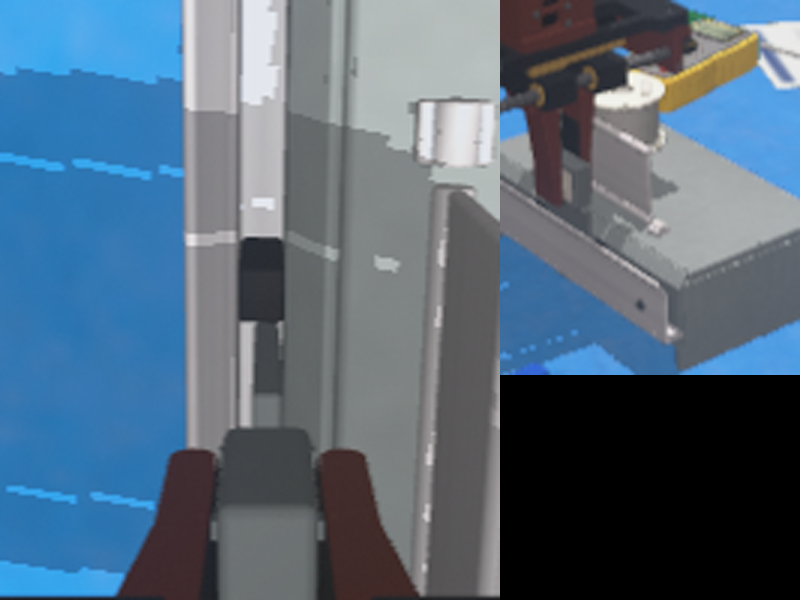

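The tongue is down in the pocket next to the block at (262,280). Its position relative to the fingers hasn't changed, so it didn't slip. The cover is upright and clear of the fingers.

```bash
python3 -c "
from workcell import close_job
print(close_job())"
```

```text
the job is handed in; nothing more can be done
None
```

I handed the job in at about 10.5 s, well under the 64 s limit: the cover is upright (about 1.54 rad) and the label holder is pressed home against the spring clip with about 22 N and still gripped; I kept clear of the tape roll and reels but took no final picture of the tape or red reel.

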